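Drop the sharpening stone into its bearings

ROBOT

A 6-joint arm with a two-finger parallel gripper is mounted at the origin on the work surface. World frame = base frame: x ahead of the robot, y to its left, z up, the work surface at z = 0. Lengths are in m, angles in rad, forces in N, time in s.
With the tool pointing down it reaches from about 0.25 to 0.775 m from the base axis. Payload 4 kg.
Tool frame: the origin (TCP) lies where the fingers leave the gripper's body, on its centre line; the fingertips stand 97 mm ahead of it and the grasp point (between the pads) lies 78 mm ahead of it (r.tcp_to_grasp is the distance from the TCP to the grasp point, in m); x points along the fingers, z is the direction in which the jaws open and shut, and the axes are right-handed (so a half turn about x gives the same grasp; the last joint's range is limited). The gripper opens to 94 mm and grips with 3 to 60 N. Pads are 16 mm wide; open, the fingers measure 119 mm over their backs; the gripper's body (75 mm by 177 mm) begins 78 mm behind the grasp point.
Start: joints at [1.214, 0.087, 1.371, -0, 1.684, -0.103], TCP at [0.138, 0.532, 0.303] pointing down, gripper open.
Joint ranges: [-3.1, 3.1], [-0.76, 2.03], [0.27, 2.55], [-1.08, 4.22], [0.17, 2.65], [-2.57, 2.57]. Speed limits (rad/s): [2.79, 2.79, 3.14, 3.14, 3.14, 3.14].

INTERFACE

Orientations are given as a rotation vector (axis times angle).
In Python, from workcell import r gives the robot as it stands.
- The arm moves only by the tool move_arm, never from a script. Its argument "targets" is text: rows parted by semicolons, each of 7 numbers parted by spaces: the shift along the tool's x, y, z in m, then the turn, a rotation vector about the tool's x, y, z in rad, then the finger opening in m, from 0 to 0.094. A call has 1 to 12 rows; each row is the pose to reach, as a shift and turn from the pose measured when the call began, along the tool's axes at that moment; what a row does not reach only later rows make up. A row lasts 1/8 s, in which the tool goes at most 62.5 mm and 10.7 degrees, less where a joint would pass 70% of its speed; a pose out of reach is approached as far as the arm can. A call with a gripper value outside its range is refused whole. The fingers move at their own pace and stop on an object; the grip force is fixed at half the most. Time passes only in rows, so rows that repeat a pose let the fingers close. It gives the time, the measured TCP pose, the force and the opening at its end, in the units of the state.
- r.sense(): the state, without advancing time (a new reading comes with each control period).
- r.camera(name): name is "side" or "top" or "wrist"; returns (picture, depth): 420x560x3 uint8, red, green, blue; 420x560 float32, m along the optical axis (not along the pixel's ray), 0 where there is no reading.
- r.camera_info(name): a dict with "K" (3x3 intrinsics, pixels), "R" (3x3) and "t" (3): a world point X has camera coordinates R X + t. Camera axes: x right, y down, z forward; pixel columns grow to the right and rows downward; lengths in m; the calibration is good to about 2 mm. A picture is of the moment at which its call begins: read the wrist's pose just before it. camera_info takes no time and is no camera call; for the wrist camera it gives the pose at the moment of the call.
- r.finish_job(): hands the job in, once; it reports no verdict.
Trained networks look in the newest picture that a camera, given by its name, has taken for a name from the list of things; names that differ only in an ending like _2 or _b are one class to them, and where a whole thing is asked for, a point or a joint stands for the part that bears it (a point fixed in the world has none). Each returns a list of dicts, best first, with "p" (0 to 1); they miss things now and then, are a little off and sometimes report something else, mostly with a low value. They report only what shows in the picture. A call takes as long as a camera call. They do not tell look-alikes from the thing itself.
- r.regions_of(camera, name): "pixels" (420x560 bool, what is visible of it) and "extent" ([left, top, right, bottom] in pixels, round what is visible of it).
The state is a dict: "t": time; "q": joint angles; "joint_velocities": joint speeds; "tau": joint torques, N m; "tcp_pos": TCP position; "eef_rot": TCP orientation; "force": force on the tool from outside, world axes, zero at the start; "wrist_torque": the same for the moment, N m; "gripper_width": opening from 0.0 (shut) to 1.0 (fully open).
Only numpy, scipy, OpenCV 4.12 (cv2) and the standard library are available. Lean on these libraries where they do the work, as an engineer would, in place of code of your own. Each camera call takes 0.05 s, during which the arm holds its last target.

TASK

Take the sharpening stone by its faces out of the wooden cradle and lower its axle gently into the two open slots of the grinder frame, pulley on the motor side, both ends at once, until both are fully home on the slot floors; only then let go. The saddle with the slots may be clamped anywhere along the frame, so find it by sight or touch, do not force it, and leave the other things on the bench where they are.

Things in the scene. Friction and masses are not known exactly. Their poses are not given: they have to be found in the camera images.
- stone_centre (a point): centre of the sharpening stone: grey stone disc, 100 mm across, 26 mm thick, fixed on a 10 mm steel axle (all 0.4 to 0.75 kg). y = along the axle towards the pulley. Starts upright in the cradle, axle level, centre 68 mm above the table; both flat faces free to grip from above, 35 mm of room beside each. A 20 mm collar round the axle reaches 17 mm to either side of the centre.
- axle_plain (a point): point on the axle's centre line 56 mm from the stone's centre (-y), near the plain end, which ends at 77 mm; belongs in the slot away from the motor
- axle_drive (a point): point on the axle's centre line 56 mm from the stone's centre (+y), near the pulley (36 mm across, 70 to 84 mm from the centre; the axle ends at 90 mm); belongs in the slot on the motor side
- cradle: low wooden stand, 130 x 130 mm, in which the stone starts: two notched uprights, tops 75 mm high, 55 mm either side; origin under its centre on the table. Fixed.
- frame: grinder frame bolted to the table, 200 (x) by 124 mm (y); origin under its centre at table height, z up, y = seated axle's direction, motor at +y. Its side rails carry a steel saddle: two upright bearing plates along x, each with an open slot. Saddle, slots and motor together are clamped up to 28 mm from the frame's middle along +x or -x: not measured, so look, or feel with the axle. Holds against 60 N.
- seat_plain (a point): point of the frame (not of the saddle) at its middle x, at y = -56 mm, 75 mm up: the axle's centre line is this high when home. The bearing plate here is 12 mm thick (y), 130 mm long (x), top 97 mm above the table; the upright slot in its middle is 12 mm wide, floor 70 mm up, its top 8 mm flaring in a V to 22 mm wide. The real slot lies up to 28 mm away along x.
- seat_drive (a point): the same at y = +56 mm, motor side; both slots are always at the same x of the frame. The motor drum (44 mm thick, y = 94 to 155 mm, top 66 mm up) and its rubber roller (top 53 mm up, under the pulley's place) ride on the saddle. Cross ties between the plates lie 57 to 65 mm from the slots, below 69 mm.
- mallet: bystander, to be left alone: round wooden carver's mallet standing on its head (82 mm across, 215 mm tall); origin under its middle, on the table
- chisel_flat: bystander, to be left alone: flat chisel lying, 220 mm long, handle towards its -x; origin under the middle, 20 mm high
- chisel_point: bystander, to be left alone: point chisel lying, 220 mm long, like the flat one but narrow-tipped; origin under its middle, on the table
- maquette: bystander, to be left alone: small twisted plaster study on a 75 mm square marble foot, 153 mm tall; origin under its middle, on the table
- offcut: bystander, to be left alone: rough marble offcut, 75 x 60 x 45 mm; origin under its middle, on the table
- jar: bystander, to be left alone: closed jar, 70 mm across, 100 mm tall; origin under its middle, on the table
- dust_brush: bystander, to be left alone: flat dusting brush lying on the bench; origin under its middle, on the table
- spanner: bystander, to be left alone: spanner lying on the bench; origin under its middle, on the table
There are look-alikes about, which are no part of the job. What is shaped like the part that bears stone_centre but blue or red is not meant.

How it is judged:
On the way:
1. both axle ends are home on the slot floors while the gripper still holds the stone (z of axle_plain in the frame of frame between 0.0725 and 0.077 m and x of axle_plain in the frame of frame between -0.035 and 0.035 m and y of axle_plain in the frame of frame between -0.066 and -0.046 m and z of axle_drive in the frame of frame between 0.0725 and 0.077 m and x of axle_drive in the frame of frame between -0.035 and 0.035 m and y of axle_drive in the frame of frame between 0.046 and 0.066 m and angle between the y axis of stone_centre and the y axis of frame, either way round below 0.06 rad and contact force between the fingers and stone above 1 N), for 0.1 s.
At the end, for the whole second after the job is handed in: both axle points stand 72.5 to 77 mm above the frame's foot (home is 75), inside their own bearing plates (within 10 mm along the axle, within 35 mm of the frame's middle across it), the pulley on the motor side, axle parallel to the frame's y within 0.06 rad, the stone released and still (z of axle_plain in the frame of frame between 0.0725 and 0.077 m and x of axle_plain in the frame of frame between -0.035 and 0.035 m and y of axle_plain in the frame of frame between -0.066 and -0.046 m and z of axle_drive in the frame of frame between 0.0725 and 0.077 m and x of axle_drive in the frame of frame between -0.035 and 0.035 m and y of axle_drive in the frame of frame between 0.046 and 0.066 m and angle between the y axis of stone_centre and the y axis of frame, either way round below 0.06 rad and linear speed of stone below 0.01 m/s); the robot touches nothing.
It fails at once if the stone is forced or dropped onto the grinder (a knock of more than 120 N between them) (contact force between stone and frame above 120 N).
It fails at once if a listed bystander is shifted by more than 30 mm (distance of any of mallet, chisel_flat, chisel_point, maquette, offcut, jar, dust_brush, spanner from where it was at the start of the episode above 0.03 m).
It also fails if it takes over 59 s, if anything falls off the work surface, if the arm or the gripper's body presses on something with over 40 N, if the wrist force passes 120 N, or if a joint passes its speed limit or range.

## Working session

There is one attempt and no reset: what is moved stays moved. The work goes in short steps, Python scripts to look and compute and a tool call to move; the robot and the scene stay as the last step left them, time stands still between calls to the robot, and variables do not carry over. Pictures are saved under pics/ and viewed, and the job is handed in when it is done.

Besides the shell and the picture viewer there is one more tool, called after "Emit:" as name(argument=value, ...) on one line, values as JSON. move_arm: Moves the arm, as the interface text tells. Its arguments: {"type":"object","properties":{"targets":{"type":"string"}},"required":["targets"]}

```bash
ls; mkdir -p pics; python3 - <<'E'
from workcell import r
import cv2, numpy as np
print(r.sense()); print(r.tcp_to_grasp)
for c in ["side","top","wrist"]:
    im,d=r.camera(c); cv2.imwrite(f"pics/a_{c}.png",im[:,:,::-1]); np.savez(f"a_{c}.npz",im=im,d=d,**r.camera_info(c))
    i=r.camera_info(c); print(c,i["K"].tolist(),i["R"].round(3).tolist(),i["t"].round(3).tolist())
    for n in ["stone_centre","frame","cradle"]:
        for g in r.regions_of(c,n): print(c,n,round(g["p"],2),g["extent"],g["pixels"].sum())
E
```

```text
pics
{'t': 0.0, 'q': array([ 1.21390862e+00,  8.79515652e-02,  1.37223052e+00, -9.92997539e-06,
        1.68359742e+00, -1.03119233e-01]), 'joint_velocities': array([ 0.00061693, -0.00126758, -0.00073128,  0.00029381, -0.00133085,
       -0.00079003]), 'tau': array([-2.28926720e-04, -3.40177917e+01, -3.02431226e+01,  7.18499604e-02,
        3.28727940e-02, -1.55641137e-04]), 'tcp_pos': array([0.13798009, 0.5320684 , 0.30151787]), 'eef_rot': array([-1.02149618,  1.32052396,  1.01955922]), 'force': array([-0.2543801 ,  0.74569041, -0.65465331]), 'wrist_torque': array([ 0.02164887, -0.02250866, -0.00540453]), 'gripper_width': 1.0006440950958386}
0.0784
side [[463.2606429797771, 0.0, 276.8851747642187], [0.0, 463.2606429797771, 204.6819245646367], [0.0, 0.0, 1.0]] [[0.701, -0.712, 0.025], [-0.34, -0.365, -0.866], [0.626, 0.599, -0.499]] [-0.404, 0.254, 0.949]
side stone_centre 0.64 [136.8, 196.6, 183.3, 233.4] 995
side stone_centre 0.59 [307.9, 204.1, 351.5, 246.4] 1072
side stone_centre 0.59 [255.0, 245.1, 299.8, 294.1] 1631
side frame 0.91 [205.4, 165.9, 285.9, 218.6] 3142
side cradle 0.83 [294.3, 215.7, 360.7, 267.0] 1628
top [[500.4892698856405, 0.0, 271.2317038329586], [0.0, 500.4892698856405, 196.30236567249494], [0.0, 0.0, 1.0]] [[0.011, -1.0, -0.002], [-0.997, -0.011, -0.079], [0.079, 0.003, -0.997]] [-0.049, 0.548, 1.509]
top stone_centre 0.91 [167.8, 241.6, 204.2, 294.9] 574
top stone_centre 0.85 [286.7, 163.8, 332.7, 197.1] 420
top stone_centre 0.8 [300.5, 225.8, 330.9, 276.8] 500
top stone_centre 0.66 [247.3, 211.0, 266.9, 292.9] 456
top stone_centre 0.42 [288.4, 155.6, 336.9, 203.8] 1421
top frame 0.65 [153.9, 139.2, 232.6, 216.5] 3584
top cradle 0.82 [289.1, 153.6, 335.0, 204.6] 1332
wrist [[289.1512857497859, 0.0, 275.67516405659427], [0.0, 289.1512857497859, 209.70654223569232], [0.0, 0.0, 1.0]] [[0.251, 0.968, 0.001], [0.937, -0.243, 0.253], [0.245, -0.063, -0.968]] [-0.551, -0.025, 0.391]
```

```bash
python3 - <<'E'
import cv2
a=cv2.imread("pics/a_top.png")[120:310,130:370]; cv2.imwrite("pics/b_top.png",cv2.resize(a,None,fx=3.1,fy=3.1,interpolation=cv2.INTER_CUBIC))
a=cv2.imread("pics/a_side.png")[150:310,120:380]; cv2.imwrite("pics/b_side.png",cv2.resize(a,None,fx=3,fy=3,interpolation=cv2.INTER_CUBIC))
E
```

```text
(no output)
```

View pics/a_top.png

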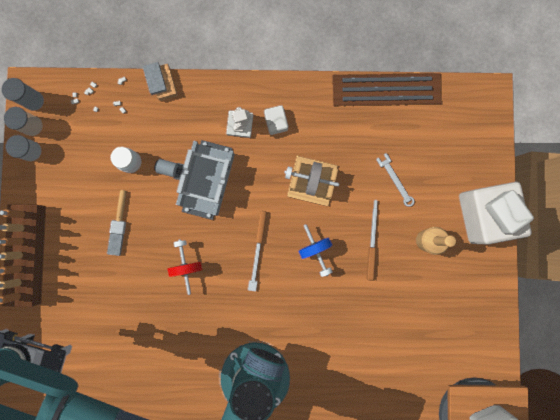

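View pics/a_wrist.png

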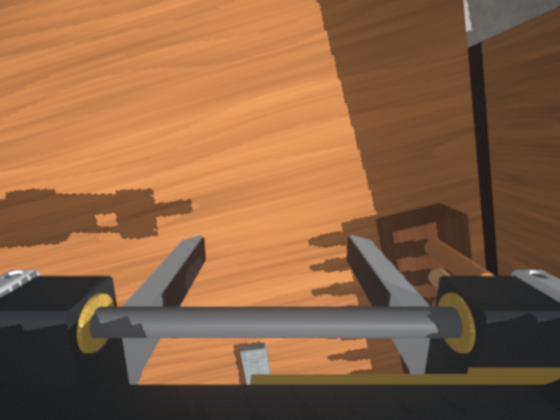

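```bash
sleep 0
```

```text
(no output)
```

View pics/a_side.png

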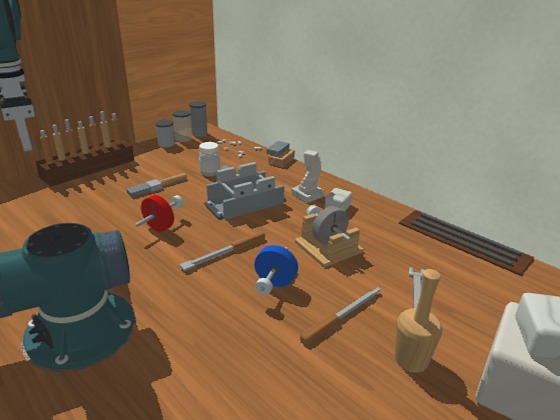

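View pics/b_top.png

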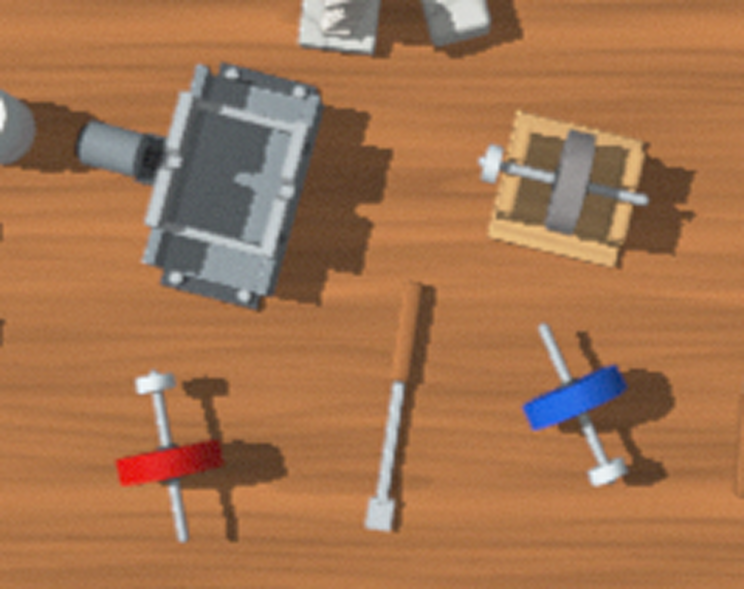

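View pics/b_side.png

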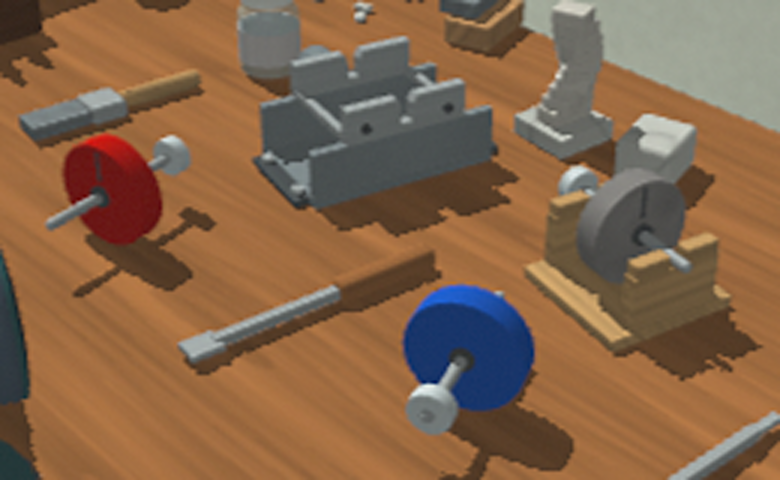

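```bash
cat > h.py <<'E'
import numpy as np, cv2
from scipy.spatial.transform import Rotation as Ro
from workcell import r
def bp(i,uv,z):
    K,R,t=i["K"],i["R"],i["t"]; c=-R.T@t
    d=R.T@np.linalg.inv(K)@np.array([uv[0],uv[1],1.]); return c+d*(z-c[2])/d[2]
def cloud(i,d):
    K,R,t=i["K"],i["R"],i["t"]; v,u=np.mgrid[:420,:560]
    P=np.stack([(u-K[0,2])/K[0,0]*d,(v-K[1,2])/K[1,1]*d,d],-1); return (P-t)@R
def proj(i,X):
    p=i["K"]@(i["R"]@np.asarray(X)+i["t"]); return p[:2]/p[2]
def rel(pos,jaw,s=None):
    """tool target: pointing down (tool x=-z), tool z = jaw dir; return shift and rotvec in tool axes"""
    s=s or r.sense(); R=Ro.from_rotvec(s["eef_rot"])
    z=np.array([jaw[0],jaw[1],0.]);z/=np.linalg.norm(z); x=np.array([0,0,-1.])
    if z@R.as_matrix()[:,2]<0: z=-z
    T=Ro.from_matrix(np.stack([x,np.cross(z,x),z],1))
    return R.inv().apply(np.asarray(pos)-s["tcp_pos"]),(R.inv()*T).as_rotvec()
E
python3 - <<'E'
from h import *
i=r.camera_info("top"); print("cam",-i["R"].T@i["t"])
c=lambda x,y:(130+x/3.1,120+y/3.1)
A=bp(i,c(490,163),.068);B=bp(i,c(646,199),.068);print("pulley,plain",A,B,np.linalg.norm(A-B),np.degrees(np.arctan2(*(A-B)[[0,1]])))
S=bp(i,c(572,180),.118);print("stone top",S)
for z in (.075,.097):
  D=bp(i,c(176,160),z);P=bp(i,c(287,188),z);print("slots",D,P,np.linalg.norm(D-P),np.degrees(np.arctan2(*(D-P)[[0,1]])))
w=np.load("a_wrist.npz");R=Ro.from_rotvec(r.sense()["eef_rot"]).as_matrix()
print("wristcam in tool",R.T@(-w["R"].T@w["t"]-r.sense()["tcp_pos"]),"axis",R.T@w["R"][2], "R",R.round(3).tolist())
tz=np.load("a_top.npz");C=cloud({k:tz[k] for k in"KRt"},tz["d"])
for g in r.regions_of("top","frame")[:1]:
  print("frame",C[g["pixels"]].mean(0),C[g["pixels"]][:,2].max())
print(C[178,314],C[300,250])
E
```

```text
cam [ 0.42736672 -0.04658073  1.54729315]
pulley,plain [ 0.6157896  -0.09191544  0.068     ] [ 0.58273705 -0.24165623  0.068     ] 0.153345274344767 12.447405692965381
stone top [ 0.59441088 -0.16649725  0.118     ]
slots [0.61442385 0.20844856 0.075     ] [0.58870334 0.10181516 0.075     ] 0.10969150592922147 13.56099457241928
slots [0.61162871 0.20463774 0.097     ] [0.58629254 0.09959773 0.097     ] 0.1080524212627709 13.560994572419306
wristcam in tool [-0.08228659  0.07454799  0.00026604] axis [ 9.67585543e-01 -2.52543016e-01  4.90901867e-04] R [[0.0, -0.968, 0.251], [0.0, 0.251, 0.968], [-1.0, -0.0, 0.0]]
frame [0.60103918 0.17126344 0.04362502] 1.5472931522924815
[ 0.59410504 -0.16467719  0.12206572] [0.23189137 0.0186297  0.00175711]
```

```bash
python3 - <<'E'
from h import *
print(rel((.58,.155,.32),(.234,.972)))
E
```

```text
(array([-0.01730439, -0.52249351, -0.25431007]), array([-1.76125416e-02,  1.33967653e-04, -3.96365709e-06]))
```

Emit:
move_arm(targets="-0.017 -0.52 -0.255 -0.018 0 0 0.06;-0.017 -0.52 -0.255 -0.018 0 0 0.06;-0.017 -0.52 -0.255 -0.018 0 0 0.06;-0.017 -0.52 -0.255 -0.018 0 0 0.06;-0.017 -0.52 -0.255 -0.018 0 0 0.06;-0.017 -0.52 -0.255 -0.018 0 0 0.06;-0.017 -0.52 -0.255 -0.018 0 0 0.06;-0.017 -0.52 -0.255 -0.018 0 0 0.06;-0.017 -0.52 -0.255 -0.018 0 0 0.06;-0.017 -0.52 -0.255 -0.018 0 0 0.06;-0.017 -0.52 -0.255 -0.018 0 0 0.06;-0.017 -0.52 -0.255 -0.018 0 0 0.06")

```text
t: 2.15
tcp_pos: [0.5764, 0.1563, 0.32]
eef_rot: [-1.034, 1.311, 1.036]
force: [-0.8, 0.3, 0.7]
gripper_width: 0.635
```

```bash
python3 - <<'E'
from h import *
s=r.sense();print(s["t"],s["tcp_pos"],s["joint_velocities"].round(3))
im,d=r.camera("wrist");i=r.camera_info("wrist");np.savez("c_wrist.npz",im=im,d=d,**i);cv2.imwrite("pics/c_wrist.png",cv2.resize(im[:,:,::-1],None,fx=1.42,fy=1.42,interpolation=cv2.INTER_CUBIC))
E
```

```text
2.15 [0.57639372 0.15631491 0.31995114] [ 0.01  -0.01   0.004 -0.004 -0.002 -0.   ]
```

View pics/c_wrist.png

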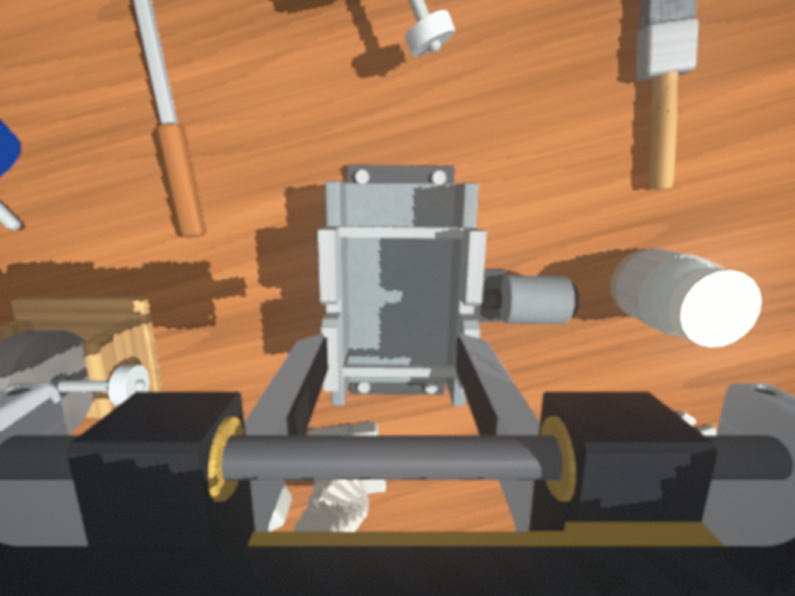

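```bash
python3 - <<'E'
from h import *
w=np.load("c_wrist.npz");im=w["im"];i={k:w[k] for k in"KRt"};C=cloud(i,w["d"])
c0=np.array([.60,.155]);th=np.radians(13.5);ey=np.array([np.sin(th),np.cos(th)]);ex=np.array([np.cos(th),-np.sin(th)])
L=np.stack([(C[...,:2]-c0)@ex,(C[...,:2]-c0)@ey],-1);z=C[...,2]
roi=(abs(L[...,0])<.14)&(abs(L[...,1])<.07)
m=roi&(z>.09)&(z<.104)&(w["d"]>0); print(m.sum(), np.percentile(z[m],[5,50,95]))
vis=cv2.cvtColor(im,cv2.COLOR_RGB2BGR).copy();vis[m]=(0,0,255)
cv2.imwrite("pics/d_mask.png",cv2.resize(vis[110:300,200:430],None,fx=3.4,fy=3.4,interpolation=cv2.INTER_NEAREST))
cv2.imwrite("pics/d_raw.png",cv2.resize(im[110:300,200:430,::-1],None,fx=3.4,fy=3.4,interpolation=cv2.INTER_CUBIC))
for sgn in(-1,1):
    q=L[m&(L[...,1]*sgn>.03)]
    p=np.polyfit(q[:,0],q[:,1],1);print(sgn,len(q),"mean",q.mean(0),"slope deg",np.degrees(p[0]),"x range",q[:,0].min(),q[:,0].max())
    x=np.sort(q[:,0]);h,e=np.histogram(x,np.arange(-.09,.09,.004));print(list(zip((e[:-1]*1000).round().astype(int).tolist(),h.tolist())))
E
```

```text
1888 [0.09169964 0.09728781 0.0985498 ]
-1 1094 mean [-0.01325277 -0.05175201] slope deg 0.32177840580878736 x range -0.07039490735608506 0.05949759384611381
[(-90, 0), (-86, 0), (-82, 0), (-78, 0), (-74, 11), (-70, 48), (-66, 47), (-62, 50), (-58, 40), (-54, 48), (-50, 47), (-46, 45), (-42, 40), (-38, 48), (-34, 46), (-30, 38), (-26, 46), (-22, 39), (-18, 32), (-14, 11), (-10, 0), (-6, 0), (-2, 14), (2, 60), (6, 41), (10, 31), (14, 28), (18, 24), (22, 21), (26, 24), (30, 25), (34, 23), (38, 24), (42, 30), (46, 30), (50, 35), (54, 37), (58, 11), (62, 0), (66, 0), (70, 0), (74, 0), (78, 0), (82, 0)]
1 794 mean [-0.0334047   0.05893912] slope deg -0.6641802443218263 x range -0.06957329074975636 0.06040600516068753
[(-90, 0), (-86, 0), (-82, 0), (-78, 0), (-74, 0), (-70, 49), (-66, 51), (-62, 52), (-58, 51), (-54, 40), (-50, 47), (-46, 52), (-42, 50), (-38, 36), (-34, 48), (-30, 40), (-26, 49), (-22, 44), (-18, 37), (-14, 15), (-10, 0), (-6, 0), (-2, 2), (2, 54), (6, 47), (10, 18), (14, 0), (18, 0), (22, 0), (26, 0), (30, 0), (34, 0), (38, 0), (42, 0), (46, 0), (50, 0), (54, 8), (58, 4), (62, 0), (66, 0), (70, 0), (74, 0), (78, 0), (82, 0)]
```

View pics/d_raw.png

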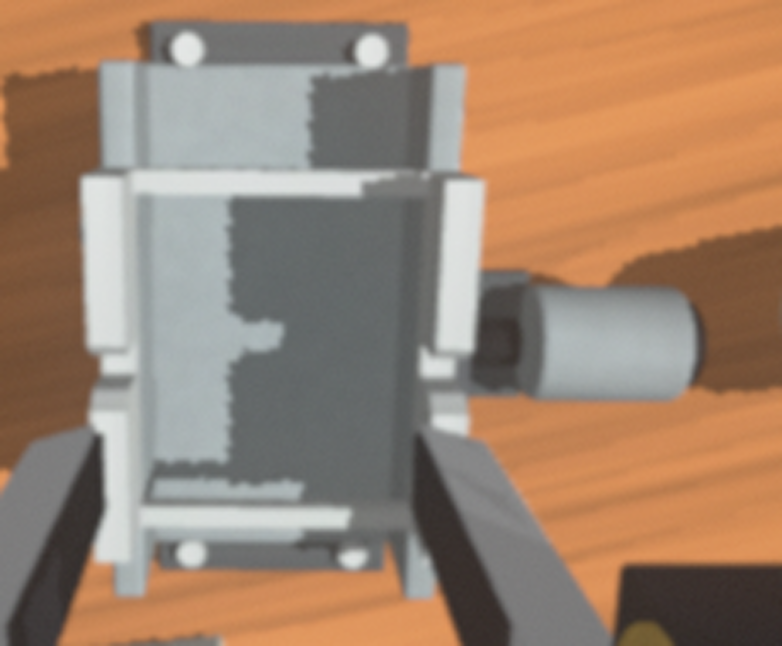

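View pics/d_mask.png

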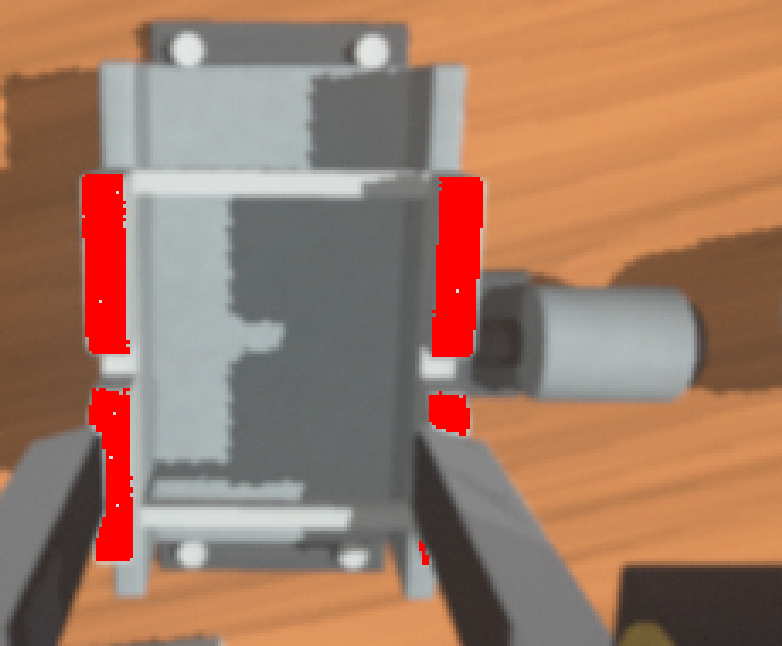

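```bash
cat >> h.py <<'E'
def plates(w,th0=13.5):
    im=w["im"];i={k:w[k] for k in"KRt"};C=cloud(i,w["d"])
    c0=np.array([.60,.155]);th=np.radians(th0);ey=np.array([np.sin(th),np.cos(th)]);ex=np.array([np.cos(th),-np.sin(th)])
    L=np.stack([(C[...,:2]-c0)@ex,(C[...,:2]-c0)@ey],-1);z=C[...,2]
    ms=[]
    for sgn in(-1,1):
        m=(abs(L[...,0])<.09)&(L[...,1]*sgn>.045)&(L[...,1]*sgn<.075)&(z>.0945)&(z<.1)
        q=L[m];x,y=q.T
        b=np.arange(-.066,.06,.004);cx=[];lo=[];hi=[]
        for a in b:
            k=(x>=a)&(x<a+.004)
            if k.sum()>20: cx.append(a+.002);lo.append(np.percentile(y[k],3));hi.append(np.percentile(y[k],97))
        cx=np.array(cx);lo=np.array(lo);hi=np.array(hi);k=np.abs(hi-lo-.0115)<.002
        p=np.polyfit(cx[k],((lo+hi)/2)[k],1)
        a=np.degrees(-p[0])
        xs=np.sort(x);xs=xs[(xs>-.03)&(xs<.03)];g=np.diff(xs);j=g.argmax()
        ends=[np.percentile(x,.5),np.percentile(x,99.5)]
        ymid=np.polyval(p,-.005)
        print(sgn,len(q),"ymid",ymid.round(4),"width",np.median(hi-lo).round(4),"yaw corr deg",(-a).round(2),"ends",np.round([x.min(),x.max()]+ends,4),"gap",xs[j].round(4),xs[j+1].round(4),"z",np.median(z[m]).round(4))
E
python3 - <<'E'
from h import *
plates(np.load("c_wrist.npz"))
E
```

```text
-1 979 ymid -0.0525 width 0.0107 yaw corr deg -0.37 ends [-0.0698  0.0595 -0.0697  0.0587] gap -0.0148 0.0037 z 0.0974
1 682 ymid 0.0592 width 0.0115 yaw corr deg -0.38 ends [-0.0689  0.0604 -0.0689  0.0576] gap -0.0139 0.0042 z 0.0975
```

```bash
python3 - <<'E'
from h import *
t=np.radians(12.5)
print(rel((.568,-.166,.32),(np.sin(t),np.cos(t))))
E
```

```text
(array([-1.14917269e-04, -6.65511926e-02, -3.15662883e-01]), array([-1.53461054e-02,  7.29972108e-04, -6.87644417e-05]))
```

Emit:
move_arm(targets="0 -0.067 -0.316 -0.015 0 0 0.06;0 -0.067 -0.316 -0.015 0 0 0.06;0 -0.067 -0.316 -0.015 0 0 0.06;0 -0.067 -0.316 -0.015 0 0 0.06;0 -0.067 -0.316 -0.015 0 0 0.06;0 -0.067 -0.316 -0.015 0 0 0.06;0 -0.067 -0.316 -0.015 0 0 0.06;0 -0.067 -0.316 -0.015 0 0 0.06;0 -0.067 -0.316 -0.015 0 0 0.06")

```text
t: 3.32
tcp_pos: [0.5686, -0.1645, 0.3202]
eef_rot: [-1.048, 1.303, 1.049]
force: [-0.5, 0.3, -0.2]
gripper_width: 0.639
```

```bash
python3 - <<'E'
from h import *
s=r.sense();print(s["t"],s["tcp_pos"],s["joint_velocities"].round(3))
im,d=r.camera("wrist");i=r.camera_info("wrist");np.savez("e_wrist.npz",im=im,d=d,**i);cv2.imwrite("pics/e_wrist.png",cv2.resize(im[100:310,150:410,::-1],None,fx=2.85,fy=2.85,interpolation=cv2.INTER_CUBIC))
C=cloud(i,d);z=C[...,2]
c0=np.array([.594,-.166]);th=np.radians(12.5);ey=np.array([np.sin(th),np.cos(th)]);ex=np.array([np.cos(th),-np.sin(th)])
L=np.stack([(C[...,:2]-c0)@ex,(C[...,:2]-c0)@ey],-1)
# stone rim top
m=(abs(L[...,0])<.06)&(abs(L[...,1])<.02)&(z>.09)&(z<.125)
q=L[m];print("rim n",m.sum(),"zmax",np.percentile(z[m],99))
cx=[];lo=[];hi=[]
for a in np.arange(-.045,.045,.005):
    k=(q[:,0]>=a)&(q[:,0]<a+.005)
    if k.sum()>15: cx.append(a+.0025);lo.append(np.percentile(q[k,1],3));hi.append(np.percentile(q[k,1],97))
for a in zip(np.round(cx,4),np.round(lo,4),np.round(hi,4)):print(*a)
p=np.polyfit(cx,(np.array(lo)+hi)/2,1);print("rim slope deg",np.degrees(p[0]),"y0",p[1])
# circle fit of rim
P=np.c_[q[:,0],z[m]];A=np.c_[2*P,np.ones(len(P))];sol=np.linalg.lstsq(A,(P**2).sum(1),rcond=None)[0];print("circle",sol[:2],np.sqrt(sol[2]+sol[0]**2+sol[1]**2))
# axle pieces
for a,b in((-.08,-.06),(-.05,-.02),(.02,.05),(.057,.068),(.07,.084)):
    k=(L[...,1]>a)&(L[...,1]<b)&(abs(L[...,0])<.025)&(z>.06)&(z<.095)
    if k.sum(): print(a,b,k.sum(),np.median(L[k],0).round(4),np.percentile(L[k][:,0],[3,97]).round(4),np.percentile(z[k],95).round(4))
E
```

```text
3.325 [ 0.56860501 -0.16452738  0.32016976] [-0.006  0.005 -0.003 -0.002 -0.001 -0.   ]
rim n 1831 zmax 0.11893334100886267
-0.0425 -0.0128 0.0117
-0.0375 -0.0128 0.0116
-0.0325 -0.0127 0.0115
-0.0275 -0.0125 0.0115
-0.0225 -0.0126 0.0124
-0.0175 -0.0125 0.0123
-0.0125 -0.0125 0.0124
-0.0075 -0.0125 0.0113
-0.0025 -0.0136 0.0113
0.0025 -0.0136 0.0113
0.0075 -0.0135 0.0113
0.0125 -0.0137 0.0115
0.0175 -0.0127 0.0117
0.0225 -0.0128 0.0112
0.0275 -0.0119 0.0111
0.0325 -0.013 0.0106
0.0375 -0.0124 0.0107
0.0425 -0.0134 0.0101
rim slope deg -0.5367416608829024 y0 -0.0007271530720806637
circle [0.00116818 0.06855623] 0.049362570477916125
-0.08 -0.06 177 [-0.0009 -0.0638] [-0.0222  0.0147] 0.0758
-0.05 -0.02 290 [-0.0005 -0.0424] [-0.0214  0.0215] 0.0755
0.02 0.05 331 [-0.0006  0.0448] [-0.0222  0.0224] 0.0755
0.057 0.068 175 [-0.0015  0.0601] [-0.0236  0.0146] 0.0761
0.07 0.084 327 [-0.0033  0.0765] [-0.0157  0.0153] 0.0864
```

View pics/e_wrist.png

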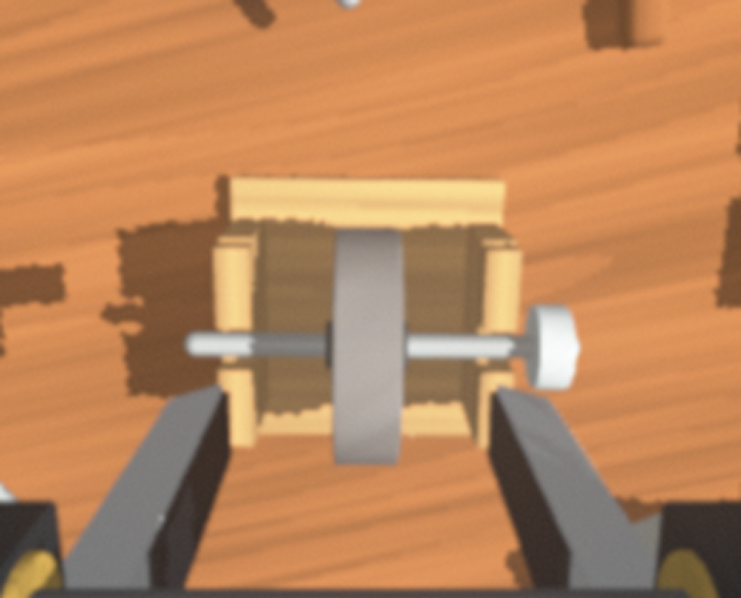

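```bash
python3 - <<'E'
from h import *
t=np.radians(13.0)
print(rel((.5943,-.1668,.178),(np.sin(t),np.cos(t))))
E
```

```text
(array([ 0.14210792, -0.02550221,  0.00344466]), array([0.01078171, 0.00088472, 0.00022168]))
```

Emit:
move_arm(targets="0.04 -0.0255 0.0035 0.011 0.001 0 0.06;0.08 -0.0255 0.0035 0.011 0.001 0 0.06;0.12 -0.0255 0.0035 0.011 0.001 0 0.06;0.142 -0.0255 0.0035 0.011 0.001 0 0.06;0.142 -0.0255 0.0035 0.011 0.001 0 0.06;0.142 -0.0255 0.0035 0.011 0.001 0 0.06;0.142 -0.0255 0.0035 0.011 0.001 0 0.06")

```text
t: 4.25
tcp_pos: [0.5951, -0.1669, 0.1803]
eef_rot: [-1.043, 1.306, 1.037]
force: [0.5, -0.1, 0.4]
gripper_width: 0.638
```

```bash
python3 - <<'E'
from h import *
s=r.sense();print(s["t"],s["tcp_pos"],Ro.from_rotvec(s["eef_rot"]).as_matrix().round(4).tolist())
im,d=r.camera("wrist");cv2.imwrite("pics/f_wrist.png",im[:,:,::-1])
E
```

```text
4.25 [ 0.59514915 -0.16687525  0.18026156] [[0.0036, -0.9744, 0.2249], [-0.0014, 0.2249, 0.9744], [-1.0, -0.0038, -0.0006]]
```

View pics/f_wrist.png

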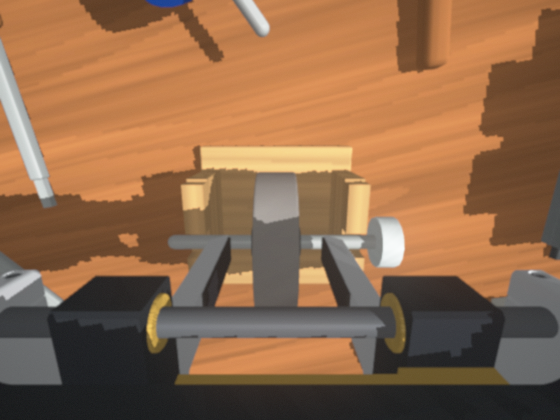

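Emit:
move_arm(targets="0 0 0 0 0 0 0.015;0 0 0 0 0 0 0.015;0 0 0 0 0 0 0.015;0 0 0 0 0 0 0.015;0 0 0 0 0 0 0.015;0 0 0 0 0 0 0.015")

```text
t: 5.05
tcp_pos: [0.595, -0.1669, 0.18]
eef_rot: [-1.043, 1.306, 1.038]
force: [-0.1, 0.2, -0.1]
gripper_width: 0.274
```

Emit:
move_arm(targets="-0.01 0 0 0 0 0 0.015;-0.03 0 0 0 0 0 0.015;-0.06 0 0 0 0 0 0.015;-0.09 0 0 0 0 0 0.015;-0.11 0 0 0 0 0 0.015;-0.11 0 0 0 0 0 0.015;-0.11 0 0 0 0 0 0.015")

```text
t: 5.92
tcp_pos: [0.5942, -0.1666, 0.2881]
eef_rot: [-1.041, 1.308, 1.04]
force: [-0.9, 0.0, -6.2]
gripper_width: 0.278
```

```bash
cat >> h.py <<'E'
def held(d,i,s):
    """axle of held stone in tool frame (from wrist depth)"""
    C=cloud(i,d);R=Ro.from_rotvec(s["eef_rot"]).as_matrix();T=(C-s["tcp_pos"])@R  # tool coords
    for a,b in((-.076,-.058),(-.05,-.03),(.03,.05),(.056,.068),(.071,.083)):
        k=(T[...,2]>a)&(T[...,2]<b)&(abs(T[...,1])<.03)&(T[...,0]>.085)&(T[...,0]<.125)&(d>0)
        q=T[k]
        if len(q): print(a,b,len(q),"x min/med",np.percentile(q[:,0],[3,50]).round(4),"y lo/med/hi",np.percentile(q[:,1],[3,50,97]).round(4))
    return T
E
python3 - <<'E'
from h import *
s=r.sense();im,d=r.camera("wrist");i=r.camera_info("wrist");np.savez("g_wrist.npz",im=im,d=d,rv=s["eef_rot"],p=s["tcp_pos"],**i)
print(s["tcp_pos"],s["force"],s["wrist_torque"],s["gripper_width"])
T=held(d,i,s)
cv2.imwrite("pics/g_wrist.png",cv2.resize(im[130:330,140:440,::-1],None,fx=2.6,fy=2.6,interpolation=cv2.INTER_CUBIC))
E
```

```text
[ 0.59416038 -0.16655315  0.28814973] [-0.87512515  0.02759274 -6.23275208] [-0.02427689  0.06085558 -0.01351805] 0.2781806644312021
-0.076 -0.058 326 x min/med [0.1067 0.1083] y lo/med/hi [-0.003   0.0022  0.0054]
-0.05 -0.03 400 x min/med [0.1064 0.1081] y lo/med/hi [-0.0029  0.0024  0.0054]
0.03 0.05 397 x min/med [0.1064 0.1081] y lo/med/hi [-0.003   0.0022  0.0055]
0.056 0.068 239 x min/med [0.1062 0.108 ] y lo/med/hi [-0.003   0.0024  0.0055]
0.071 0.083 913 x min/med [0.0938 0.0969] y lo/med/hi [-0.013   0.0065  0.0181]
```

View pics/g_wrist.png

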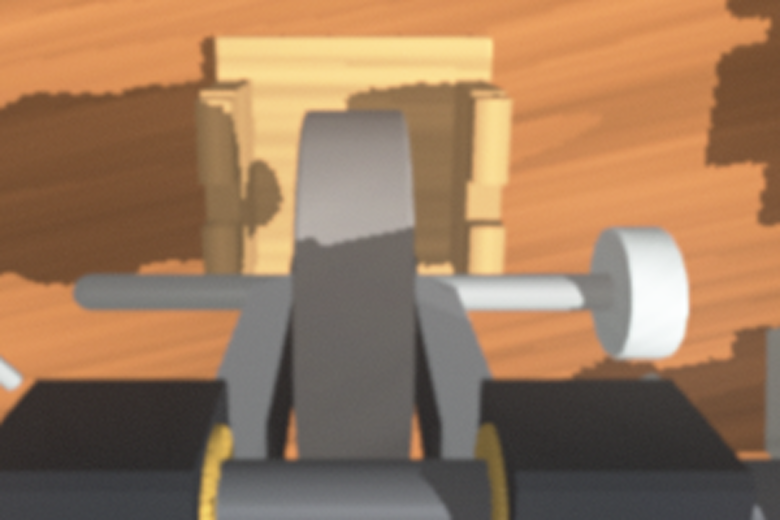

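```bash
python3 - <<'E'
from h import *
t=np.radians(13.87)
print(rel((.5966,.1593,.288),(np.sin(t),np.cos(t))))
E
```

```text
(array([-1.95535982e-04,  7.08251988e-02,  3.18027735e-01]), array([ 1.52011339e-02, -2.28083597e-05, -5.56444454e-04]))
```

Emit:
move_arm(targets="0 0.009 0.04 0.015 0 0 0.015;0 0.018 0.08 0.015 0 0 0.015;0 0.027 0.12 0.015 0 0 0.015;0 0.036 0.16 0.015 0 0 0.015;0 0.045 0.2 0.015 0 0 0.015;0 0.054 0.24 0.015 0 0 0.015;0 0.063 0.28 0.015 0 0 0.015;0 0.071 0.318 0.015 0 0 0.015;0 0.071 0.318 0.015 0 0 0.015;0 0.071 0.318 0.015 0 0 0.015;0 0.071 0.318 0.015 0 0 0.015")

```text
t: 7.35
tcp_pos: [0.5964, 0.1582, 0.2871]
eef_rot: [-1.028, 1.316, 1.029]
force: [0.4, -0.1, -4.2]
gripper_width: 0.273
```

```bash
python3 - <<'E'
from h import *
s=r.sense();im,d=r.camera("wrist");i=r.camera_info("wrist");np.savez("i_wrist.npz",im=im,d=d,rv=s["eef_rot"],p=s["tcp_pos"],**i)
print(s["t"],s["tcp_pos"],s["force"],s["gripper_width"],Ro.from_rotvec(s["eef_rot"]).as_matrix().round(4).tolist())
T=held(d,i,s)
plates(np.load("i_wrist.npz"))
print(rel((.5966,.1593,.235),(np.sin(np.radians(13.87)),np.cos(np.radians(13.87)))))
cv2.imwrite("pics/i_wrist.png",cv2.resize(im[110:330,150:430,::-1],None,fx=2.7,fy=2.7,interpolation=cv2.INTER_CUBIC))
im,d=r.camera("side");cv2.imwrite("pics/i_side.png",cv2.resize(im[120:240,180:320,::-1],None,fx=4.5,fy=4.5,interpolation=cv2.INTER_CUBIC))
E
```

```text
7.35 [0.5964048  0.15821696 0.28714399] [ 0.3548831  -0.05795139 -4.2089645 ] 0.2728261976669438 [[-0.0017, -0.9705, 0.241], [-0.0005, 0.241, 0.9705], [-1.0, 0.0015, -0.0009]]
-0.076 -0.058 324 x min/med [0.1061 0.1076] y lo/med/hi [-0.0032  0.002   0.0051]
-0.05 -0.03 400 x min/med [0.106  0.1076] y lo/med/hi [-0.0032  0.002   0.0051]
0.03 0.05 394 x min/med [0.1058 0.1074] y lo/med/hi [-0.0033  0.0021  0.0052]
0.056 0.068 236 x min/med [0.1059 0.1074] y lo/med/hi [-0.0033  0.0018  0.0052]
0.071 0.083 923 x min/med [0.0931 0.0961] y lo/med/hi [-0.0134  0.006   0.0177]
-1 1222 ymid -0.0526 width 0.0114 yaw corr deg -0.6 ends [-0.0698  0.0602 -0.0698  0.0583] gap -0.0143 0.003 z 0.0975
1 1230 ymid 0.059 width 0.0113 yaw corr deg -0.48 ends [-0.0689  0.0605 -0.0689  0.0595] gap -0.0134 0.0046 z 0.0976
(array([5.24007354e-02, 9.32535351e-05, 1.14206851e-03]), array([-0.00141844, -0.00058439, -0.00117217]))
```

View pics/i_wrist.png

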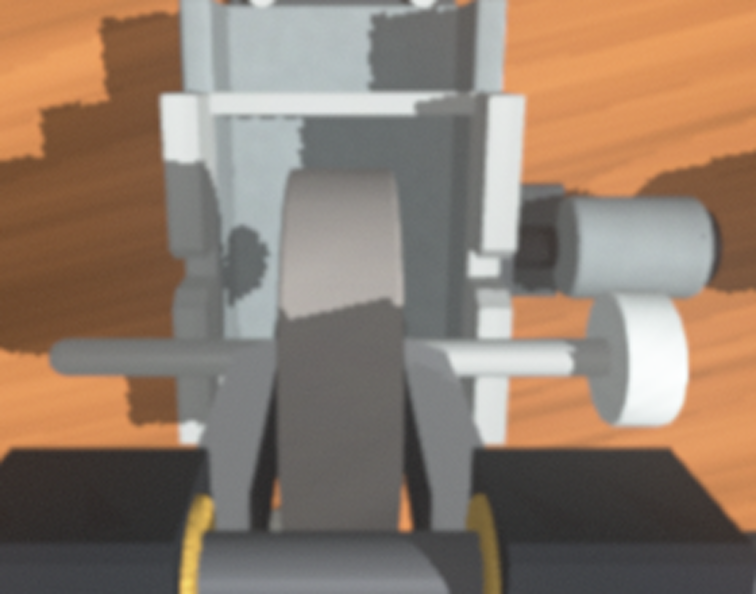

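View pics/i_side.png

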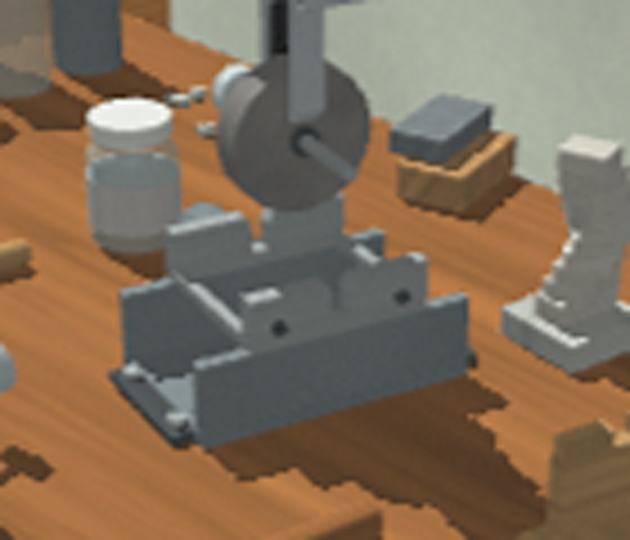

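Emit:
move_arm(targets="0.02 0 0.001 0 0 -0.001 0.015;0.04 0 0.001 0 0 -0.001 0.015;0.06 0 0.001 0 0 -0.001 0.015;0.066 0 0.001 0 0 -0.001 0.015;0.066 0 0.001 0 0 -0.001 0.015;0.066 0 0.001 0 0 -0.001 0.015")

```text
t: 8.2
tcp_pos: [0.5973, 0.1591, 0.223]
eef_rot: [-1.029, 1.313, 1.026]
force: [0.2, 0.0, -5.1]
gripper_width: 0.273
```

```bash
python3 - <<'E'
from h import *
s=r.sense();im,d=r.camera("wrist");i=r.camera_info("wrist");np.savez("j_wrist.npz",im=im,d=d,rv=s["eef_rot"],p=s["tcp_pos"],**i)
print(s["t"],s["tcp_pos"],s["force"],s["wrist_torque"],s["gripper_width"],Ro.from_rotvec(s["eef_rot"]).as_matrix().round(4).tolist())
T=held(d,i,s)
plates(np.load("j_wrist.npz"))
print(rel((.5964,.1593,.2195),(np.sin(np.radians(13.9)),np.cos(np.radians(13.9)))))
cv2.imwrite("pics/j_wrist.png",cv2.resize(im[130:330,150:430,::-1],None,fx=2.7,fy=2.7,interpolation=cv2.INTER_CUBIC))
im,d=r.camera("side");cv2.imwrite("pics/j_side.png",cv2.resize(im[120:240,180:320,::-1],None,fx=4.5,fy=4.5,interpolation=cv2.INTER_CUBIC))
E
```

```text
8.2 [0.59725555 0.1591036  0.22301435] [ 2.40494628e-01  3.11610916e-04 -5.06718246e+00] [-0.033449   -0.04774262  0.01709988] 0.27327980943783514 [[0.0024, -0.9704, 0.2413], [0.0, 0.2413, 0.9704], [-1.0, -0.0023, 0.0006]]
-0.076 -0.058 365 x min/med [0.1063 0.1079] y lo/med/hi [-0.015   0.0021  0.021 ]
-0.05 -0.03 397 x min/med [0.1061 0.1077] y lo/med/hi [-0.0032  0.0021  0.0053]
0.03 0.05 400 x min/med [0.106  0.1076] y lo/med/hi [-0.0033  0.0022  0.0054]
0.056 0.068 289 x min/med [0.106  0.1079] y lo/med/hi [-0.023   0.0021  0.024 ]
0.071 0.083 927 x min/med [0.0934 0.0963] y lo/med/hi [-0.0132  0.0062  0.0178]
-1 1730 ymid -0.0526 width 0.0116 yaw corr deg -0.5 ends [-0.0702  0.0302 -0.0697  0.0295] gap -0.0143 0.007 z 0.0973
1 1759 ymid 0.059 width 0.0115 yaw corr deg -0.48 ends [-0.0688  0.0317 -0.0687  0.0302] gap -0.0034 0.0075 z 0.0974
(array([ 3.57389204e-03,  8.64239212e-04, -9.11390124e-05]), array([-0.00105927,  0.00068351,  0.00245515]))
```

View pics/j_wrist.png

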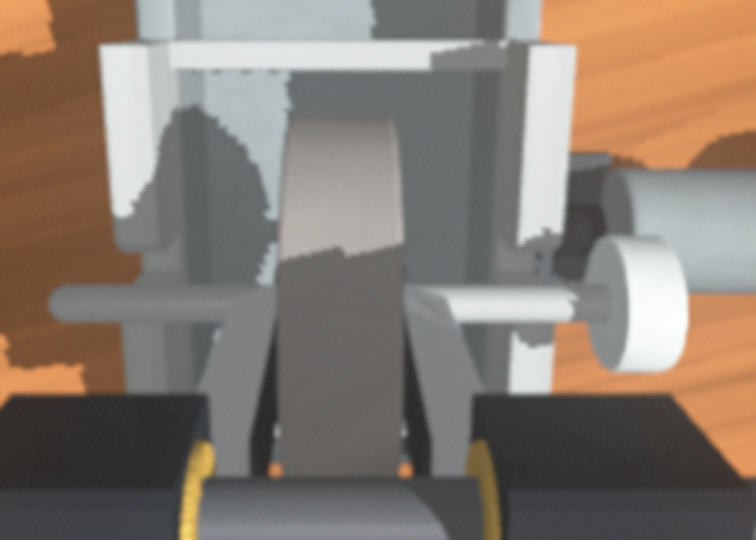

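View pics/j_side.png

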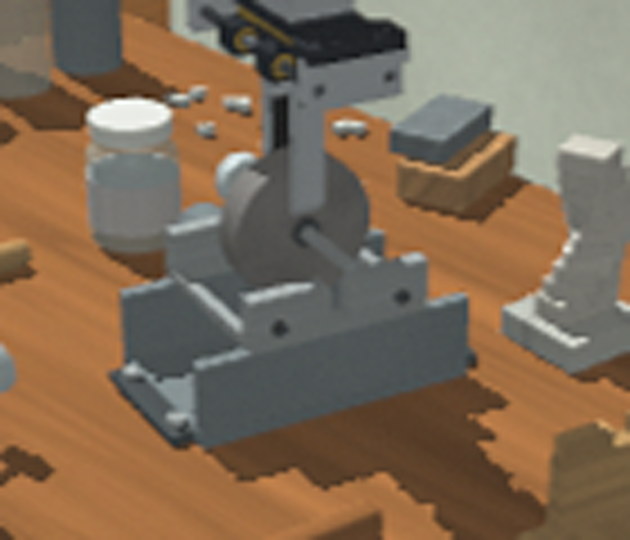

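Emit:
move_arm(targets="0.004 0.001 0 -0.001 0 0.002 0.015;0.008 0.001 0 -0.001 0 0.002 0.015;0.012 0.001 0 -0.001 0 0.002 0.015;0.014 0.001 0 -0.001 0 0.002 0.015;0.014 0.001 0 -0.001 0 0.002 0.015")

```text
t: 8.93
tcp_pos: [0.5961, 0.1595, 0.2085]
eef_rot: [-1.028, 1.314, 1.029]
force: [-0.7, 0.3, -5.3]
gripper_width: 0.277
```

```bash
cat > st.py <<'E'
from h import *
s=r.sense();print(s["t"],"pos",s["tcp_pos"].round(4),"F",s["force"].round(1),"M",s["wrist_torque"].round(2),s["gripper_width"].round(3))
a,b=rel((.5964,.1593,.1865),(np.sin(np.radians(13.9)),np.cos(np.radians(13.9))));print(a.round(4),b.round(4))
E
python3 st.py
```

```text
Traceback (most recent call last):
  File "st.py", line 2, in <module>
    s=r.sense();print(s["t"],"pos",s["tcp_pos"].round(4),"F",s["force"].round(1),"M",s["wrist_torque"].round(2),s["gripper_width"].round(3))
                                                                                                                ^^^^^^^^^^^^^^^^^^^^^^^^
AttributeError: 'float' object has no attribute 'round'
```

Emit:
move_arm(targets="0.002 0 0 0 0 0 0.015;0.004 0 0 0 0 0 0.015;0.006 0 0 0 0 0 0.015;0.008 0 0 0 0 0 0.015;0.008 0 0 0 0 0 0.015")

```text
t: 9.55
tcp_pos: [0.596, 0.1594, 0.2002]
eef_rot: [-1.028, 1.315, 1.029]
force: [-0.5, -0.1, -5.4]
gripper_width: 0.273
```

```bash
sed -i 's/s\["gripper_width"\].round(3)/round(s["gripper_width"],3)/' st.py; python3 st.py
python3 - <<'E'
from h import *
im,d=r.camera("wrist");cv2.imwrite("pics/k_wrist.png",cv2.resize(im[130:330,150:430,::-1],None,fx=2.7,fy=2.7,interpolation=cv2.INTER_CUBIC))
E
```

```text
9.55 pos [0.596  0.1594 0.2002] F [-0.5 -0.1 -5.4] M [-0.03 -0.   -0.  ] 0.273
[ 0.0137 -0.0005 -0.    ] [ 0.0001  0.     -0.001 ]
```

View pics/k_wrist.png

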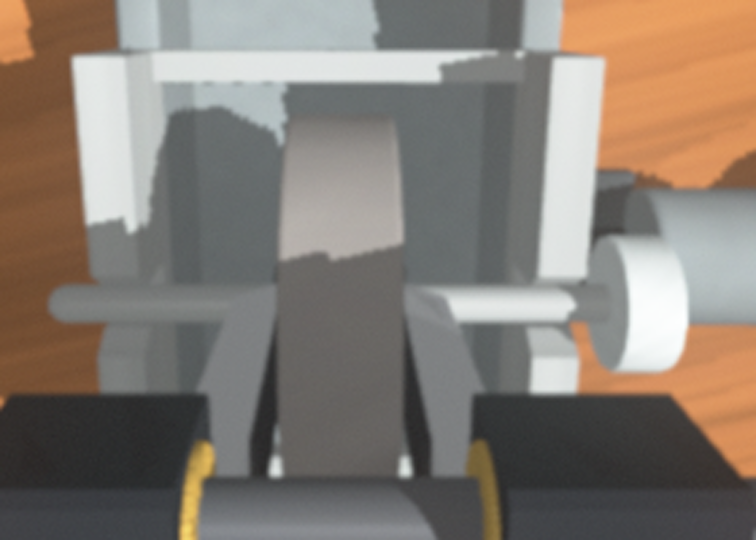

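Emit:
move_arm(targets="0.001 -0.0005 0 0 0 0 0.015;0.002 -0.0005 0 0 0 0 0.015;0.003 -0.0005 0 0 0 0 0.015;0.004 -0.0005 0 0 0 0 0.015;0.005 -0.0005 0 0 0 0 0.015;0.005 -0.0005 0 0 0 0 0.015")

```text
t: 10.35
tcp_pos: [0.5965, 0.1593, 0.1952]
eef_rot: [-1.028, 1.315, 1.029]
force: [0.4, 0.3, -4.2]
gripper_width: 0.273
```

```bash
python3 st.py
```

```text
10.35 pos [0.5965 0.1593 0.1952] F [ 0.4  0.3 -4.2] M [-0.03  0.01  0.01] 0.273
[ 0.0087  0.0001 -0.    ] [ 0.      0.0001 -0.0009]
```

Axle is at about 84 mm with no side force, so it is inside the slots.

Emit:
move_arm(targets="0.001 0 0 0 0 0 0.015;0.002 0 0 0 0 0 0.015;0.003 0 0 0 0 0 0.015;0.004 0 0 0 0 0 0.015;0.005 0 0 0 0 0 0.015;0.006 0 0 0 0 0 0.015;0.006 0 0 0 0 0 0.015")

```text
t: 11.22
tcp_pos: [0.5964, 0.1593, 0.1891]
eef_rot: [-1.028, 1.315, 1.03]
force: [0.5, -0.1, -4.8]
gripper_width: 0.275
```

```bash
python3 st.py
```

```text
11.225 pos [0.5964 0.1593 0.1891] F [ 0.5 -0.1 -4.8] M [-0.   -0.    0.04] 0.275
[ 0.0026 -0.     -0.    ] [ 0.0001 -0.     -0.0012]
```

Emit:
move_arm(targets="0.0005 0 0 0 0 0 0.015;0.001 0 0 0 0 0 0.015;0.0015 0 0 0 0 0 0.015;0.002 0 0 0 0 0 0.015;0.002 0 0 0 0 0 0.015")

```text
t: 11.85
tcp_pos: [0.5964, 0.1593, 0.1871]
eef_rot: [-1.028, 1.315, 1.03]
force: [-0.3, 0.1, -4.5]
gripper_width: 0.274
```

```bash
python3 st.py
```

```text
11.85 pos [0.5964 0.1593 0.1871] F [-0.3  0.1 -4.5] M [ 0.   -0.02  0.02] 0.274
[ 0.0006  0.     -0.    ] [ 0.     -0.     -0.0011]
```

Emit:
move_arm(targets="0.0005 0 0 0 0 0 0.015;0.001 0 0 0 0 0 0.015;0.001 0 0 0 0 0 0.015;0.0015 0 0 0 0 0 0.015;0.0015 0 0 0 0 0 0.015")

```text
t: 12.48
tcp_pos: [0.5964, 0.1593, 0.1869]
eef_rot: [-1.028, 1.314, 1.029]
force: [-3.7, -0.3, 5.5]
gripper_width: 0.28
```

```bash
python3 st.py
```

```text
12.475 pos [0.5964 0.1593 0.1869] F [-3.7 -0.3  5.5] M [-0.27  0.85 -0.02] 0.28
[ 0.0004  0.     -0.    ] [ 0.0001  0.0003 -0.0003]
```

Emit:
move_arm(targets="0.0005 0 0 0 0 0 0.015;0.001 0 0 0 0 0 0.015;0.001 0 0 0 0 0 0.015;0.001 0 0 0 0 0 0.015")

```text
t: 12.98
tcp_pos: [0.5964, 0.1593, 0.1869]
eef_rot: [-1.029, 1.314, 1.029]
force: [-4.7, -1.0, 6.8]
gripper_width: 0.278
```

```bash
python3 st.py; python3 - <<'E'
from h import *
s=r.sense();im,d=r.camera("wrist");i=r.camera_info("wrist");T=held(d,i,s)
C=cloud(i,d)
for a,b in((-.076,-.064),(-.05,-.03),(.03,.05),(.063,.069)):
    k=(T[...,2]>a)&(T[...,2]<b)&(abs(T[...,1])<.006)&(T[...,0]>.09)&(T[...,0]<.125);print(a,np.percentile(C[k][:,2],97).round(4)-.005)
cv2.imwrite("pics/l_wrist.png",cv2.resize(im[130:330,150:430,::-1],None,fx=2.7,fy=2.7,interpolation=cv2.INTER_CUBIC))
im,d=r.camera("side");cv2.imwrite("pics/l_side.png",cv2.resize(im[120:240,180:320,::-1],None,fx=4.5,fy=4.5,interpolation=cv2.INTER_CUBIC))
E
```

```text
12.975 pos [0.5964 0.1593 0.1869] F [-4.7 -1.   6.8] M [-0.21  1.07 -0.  ] 0.278
[ 0.0004 -0.     -0.    ] [0.0001 0.0004 0.0001]
-0.076 -0.058 618 x min/med [0.0886 0.0957] y lo/med/hi [-0.0126  0.0013  0.0282]
-0.05 -0.03 455 x min/med [0.0958 0.1076] y lo/med/hi [-0.0032  0.0026  0.0263]
0.03 0.05 1092 x min/med [0.0906 0.1076] y lo/med/hi [-0.0236  0.0037  0.0282]
0.056 0.068 675 x min/med [0.0887 0.0911] y lo/med/hi [-0.0131  0.001   0.0287]
0.071 0.083 915 x min/med [0.0935 0.0964] y lo/med/hi [-0.0136  0.0064  0.0179]
-0.076 0.07579999999999999
-0.05 0.07579999999999999
0.03 0.076
0.063 0.0759
```

View pics/l_wrist.png

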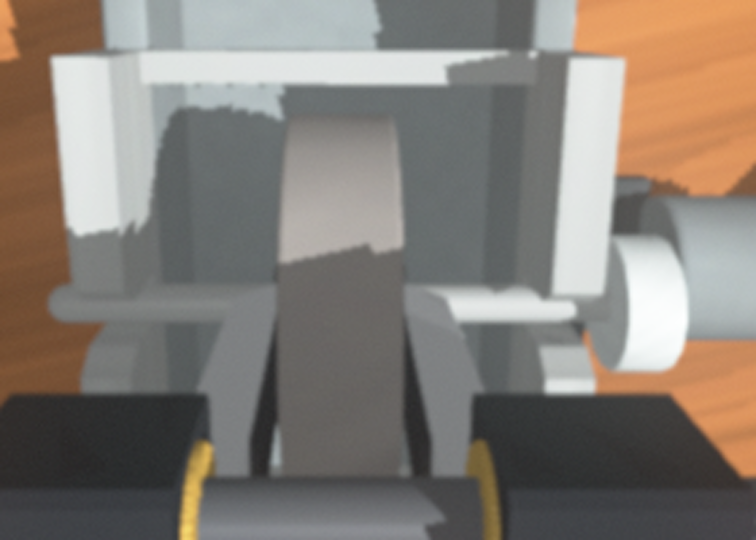

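View pics/l_side.png

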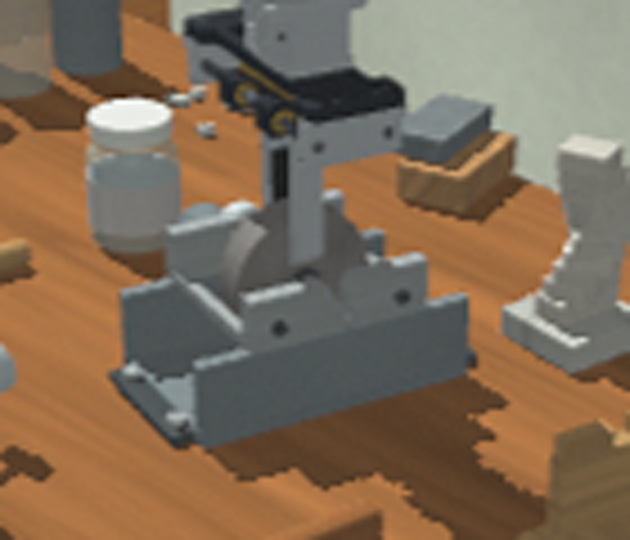

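Emit:
move_arm(targets="0.001 0.0004 0 0 0 0 0.015;0.002 0.0004 0 0 0 0 0.015;0.0025 0.0004 0 0 0 0 0.015;0.0025 0.0004 0 0 0 0 0.015")

```text
t: 13.58
tcp_pos: [0.5962, 0.1593, 0.1869]
eef_rot: [-1.029, 1.312, 1.027]
force: [-6.0, -1.4, 10.8]
gripper_width: 0.275
```

```bash
python3 st.py
```

```text
13.575 pos [0.5962 0.1593 0.1869] F [-6.  -1.4 10.8] M [-0.42  1.34  0.01] 0.275
[ 0.0004 -0.0002  0.    ] [0.0001 0.0008 0.002 ]
```

Emit:
move_arm(targets="0.0005 0 0 0 0 0 0.015;0 0 0 0 0 0 0.03;0 0 0 0 0 0 0.05;0 0 0 0 0 0 0.05;0 0 0 0 0 0 0.05;0 0 0 0 0 0 0.05")

```text
t: 14.32
tcp_pos: [0.5963, 0.1594, 0.1867]
eef_rot: [-1.029, 1.312, 1.028]
force: [-0.4, -0.2, -0.4]
gripper_width: 0.528
```

```bash
python3 st.py
```

```text
14.325 pos [0.5963 0.1594 0.1867] F [-0.4 -0.2 -0.4] M [ 0.    0.03 -0.  ] 0.528
[ 0.0002 -0.0001 -0.    ] [0.0001 0.0008 0.002 ]
```

Emit:
move_arm(targets="-0.01 0 0 0 0 0 0.05;-0.03 0 0 0 0 0 0.05;-0.06 0 0 0 0 0 0.05;-0.09 0 0 0 0 0 0.05;-0.12 0 0 0 0 0 0.05;-0.13 0 0 0 0 0 0.05;-0.13 0.03 0 0 0 0 0.05;-0.13 0.03 0 0 0 0 0.05;-0.13 0.03 0 0 0 0 0.05")

```text
t: 15.45
tcp_pos: [0.5671, 0.1664, 0.3161]
eef_rot: [-1.03, 1.313, 1.028]
force: [-0.1, 0.9, -0.4]
gripper_width: 0.532
```

```bash
python3 st.py; python3 - <<'E'
from h import *
s=r.sense();im,d=r.camera("wrist");i=r.camera_info("wrist");C=cloud(i,d);z=C[...,2]
th=np.radians(13.9);ey=np.array([np.sin(th),np.cos(th)]);ex=np.array([np.cos(th),-np.sin(th)]);L=np.stack([(C[...,:2]-[.596,.1594])@ex,(C[...,:2]-[.596,.1594])@ey],-1)
for a,b in((-.076,-.064),(-.05,-.02),(.02,.05),(.063,.069),(.07,.084)):
    k=(L[...,1]>a)&(L[...,1]<b)&(abs(L[...,0])<.006)&(z>.06)&(z<.12);print(a,k.sum(),np.percentile(z[k],97).round(4) if k.sum() else 0)
k=(abs(L[...,0])<.03)&(abs(L[...,1])<.03)&(z>.1);print("stone y",np.percentile(L[k][:,1],[2,98]).round(4),"top",np.percentile(z[k],99).round(4))
cv2.imwrite("pics/m_wrist.png",cv2.resize(im[100:330,130:450,::-1],None,fx=2.5,fy=2.5,interpolation=cv2.INTER_CUBIC))
im,d=r.camera("side");cv2.imwrite("pics/m_side.png",cv2.resize(im[120:240,180:320,::-1],None,fx=4.5,fy=4.5,interpolation=cv2.INTER_CUBIC))
E
```

```text
15.45 pos [0.5671 0.1664 0.3161] F [-0.1  0.9 -0.4] M [ 0.05 -0.02  0.06] 0.532
[ 1.296e-01 -2.990e-02  1.000e-04] [0.0001 0.0004 0.0018]
-0.076 72 0.0809
-0.05 208 0.081
0.02 212 0.0813
0.063 36 0.0809
0.07 165 0.0939
stone y [-0.0265  0.0268] top 0.3191
```

View pics/m_wrist.png

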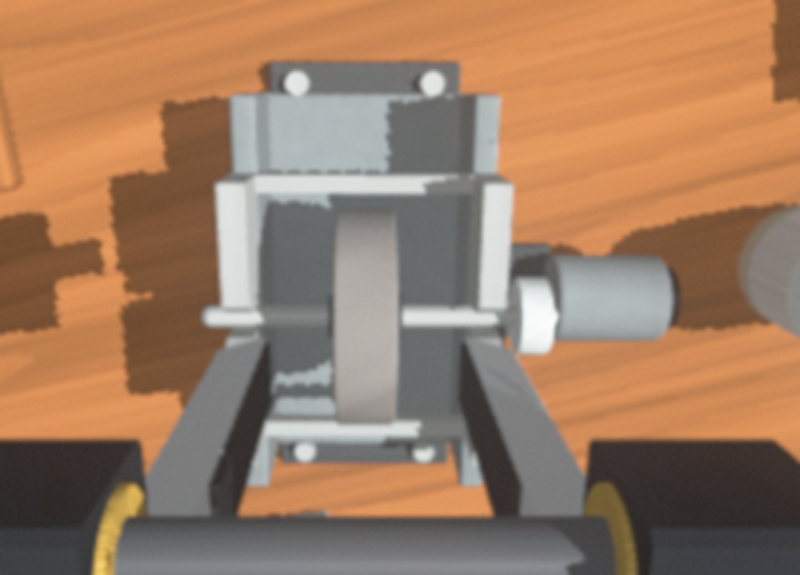

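View pics/m_side.png

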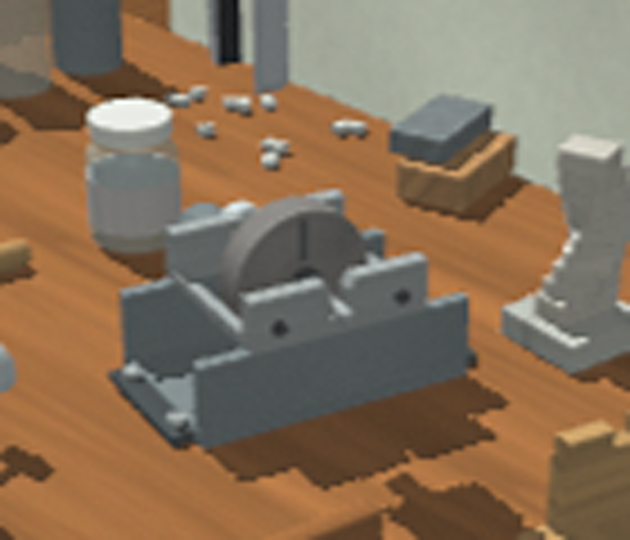

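```bash
python3 -c "
from workcell import r
print(r.finish_job())"
```

```text
the job is handed in; nothing more can be done
None
```

I took the grey stone out of the cradle by its faces and lowered its axle into both slots, with the pulley on the motor side. I pressed it lightly onto the floors, let go, lifted clear and handed in at about 15.5 s. No verdict was reported.

**Finding the slots:** I located the saddle with the wrist camera before lowering.

**Seating:** The stone stopped going down with about 15 N of push. The moment at the wrist fits both ends carrying load rather than one.

**After release:** The wrist depth put the axle's centre line at about 76 mm on both sides. Home is 75 mm and the limit is 77, and the same camera read the plate tops about 0.5 mm high. The final pictures show the axle level in both slots, the pulley beside the motor and the gripper clear.

**Checks that failed or were not made:**
- My last check of the stone's position along the axle picked up the fingers instead, so it told me nothing. The along-axle fit rests on the earlier measurements and the final picture.
- I did not measure the bystanders afterwards. No contact showed on the way, and those visible in the pictures look unmoved.

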